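# Lock the beaker in the washing stand and brush it out

## Task

Clamp the glass beaker in the blue washing stand by sliding the red grip all the way to its end stop at the beaker. Then take the brush from its holder and scrub inside the beaker with two up-and-down strokes: down to the bottom, up to about half the beaker's height, down, up again and down to the bottom once more. Leave the brush standing in the beaker with the clamp fully home, and do not knock over or push aside the beaker or the other things on the bench.

Things in the scene. Friction and masses are not known exactly. Their poses are not given: they have to be found in the camera images.
- stand: Blue washing stand, a plate 260 x 120 x 14 mm fixed to the bench. Origin on the bench; the plate reaches from -150 to +110 mm along its own x, +-60 mm along its y. The beaker's nest is at x = +60 mm: four steel posts 26 mm high around the beaker. The clamp slide runs along x in the other half.
- nest (a point): Centre of the beaker's nest, on the top face of the stand's plate (14 mm above the bench).
- lock (a joint): Clamp slide, in m: 0 = fully open (grip farthest from the beaker), 0.060 = fully home against its end stop, clamp pads about 1.5 mm from the beaker. Grows as the grip moves along the stand's +x, towards the beaker. It starts at 0 to 0.015. Sliding friction about 3 N; it stays where it is left.
- lock_grip (a point): Top centre of the red grip: a block 22 mm along the stand's x, 24 mm along its y, 42 mm tall, top 64.5 mm above the bench. It stands on an aluminium carriage 44 x 46 mm, top 22.5 mm above the bench. A bar and black pads ahead of it (to 89 mm towards the beaker, under 40 mm above the bench) move with it. Fully home, the grip is 120 mm from the beaker, centre to centre. Axes as the stand's.
- beaker: Loose glass beaker with a white rim, standing in the nest: outside diameter 76 mm, inside 68 mm, 100 mm high, floor 5 mm thick, 0.15 to 0.3 kg. Origin at the centre of its underside, z along its axis; rim 114 mm above the bench.
- beaker_floor (a point): Centre of the beaker's inner floor, z up its axis; the rim lies 95 mm above this point.
- brush: Loose bottle brush, 200 mm long, standing upright in the holder, head down. Stiff yellow and white head 30 mm thick (0 to 70 mm from the lower end), thin steel shank 8 mm thick (70 to 135 mm), green handle 18 mm thick (135 to 200 mm). Origin at the centre of the lower end, z along the brush towards the handle. 60 to 105 g.
- brush_tip (a point): Centre of the lower end of the brush head (same point as the brush's origin).
- brush_grip (a point): Middle of the green handle, on the brush's axis, 170 mm from the lower end.
- holder: Grey brush holder fixed to the bench: an upright round sleeve, 48 mm outside and 40 mm inside diameter, 60 mm high, with its floor 8 mm above the bench, on a dark disc 90 mm across and 6 mm thick. Origin on the bench at its axis.
- meter: Bystander: black handheld meter lying flat, 150 x 75 x 30 mm, long along its x; origin at the centre of its underside.
- pencil_cup: Bystander: white plastic cup with pencils, 72 mm across the rim, 90 mm high (pencils to 145 mm); origin at the centre of its underside.
- fitting: Bystander: brass pipe fitting standing on the bench, 40 mm across, 48 mm high; origin at the centre of its underside.
Things that resemble listed ones, but are neither listed nor needed, are in the scene too. Leave any orange or yellow look-alike of the beaker alone. Leave any black look-alike of the brush alone.

How it is judged:
On the way, in this order (a step that is already met when the one before it is completed fails the run):
1. the clamp slide is home at its end stop (within 4 mm) (value of joint lock above 0.056 m), for 0.2 s.
2. the brush is down inside the beaker, its lower end within 15 mm of the floor (horizontal distance between brush_tip and beaker_floor below 0.034 m and z of brush_tip in the frame of beaker_floor between -0.01 and 0.015 m).
3. the brush is drawn up, its lower end 40 mm or more above the floor and still inside (horizontal distance between brush_tip and beaker_floor below 0.034 m and z of brush_tip in the frame of beaker_floor between 0.04 and 0.095 m).
4. the brush is down again within 15 mm of the floor (all of step 2).
5. the brush is drawn up a second time, 40 mm or more (all of step 3).
6. the brush is down at the bottom once more (all of step 4), for 0.1 s.
At the end, for the whole second after the job is handed in: Clamp within 4 mm of its end stop; brush let go, at rest, head down in the beaker (may lean, under 45 degrees), lower end within 25 mm of its floor; beaker at rest, upright, within 10 mm of its nest; meter, cup and fitting within 40 mm of their starts (value of joint lock above 0.056 m and horizontal distance between brush_tip and beaker_floor below 0.034 m and z of brush_tip in the frame of beaker_floor between -0.01 and 0.025 m and angle between brush's own z axis and vertical below 0.8 rad and linear speed of each of brush, beaker below 0.03 m/s and horizontal distance between beaker and nest below 0.01 m and angle between beaker's own z axis and vertical below 0.1 rad and distance of each of meter, pencil_cup, fitting from where it was at the start of the episode below 0.04 m); the robot touches nothing.
It fails at once if the beaker is tipped (over 0.35 rad) or leaves its nest (over 20 mm sideways or lifted out by over 20 mm) (angle between beaker's own z axis and vertical above 0.35 rad or horizontal distance between beaker and nest above 0.02 m or z of beaker in the frame of nest above 0.02 m).
It fails at once if a bystander (meter, cup or fitting) is pushed over 40 mm or knocked over (distance of any of meter, pencil_cup, fitting from where it was at the start of the episode above 0.04 m or angle between any of meter, pencil_cup, fitting's own z axis and vertical above 0.6 rad).
It also fails if it takes over 62 s, if anything falls off the work surface, if the arm or the gripper's body presses on something with over 40 N, if the wrist force passes 120 N, or if a joint passes its speed limit or range.

## Robot

A 6-joint arm with a two-finger parallel gripper is mounted at the origin on the work surface. World frame = base frame: x ahead of the robot, y to its left, z up, the work surface at z = 0. Lengths are in m, angles in rad, forces in N, time in s.
With the tool pointing down it reaches from about 0.225 to 0.875 m from the base axis. Payload 3.4 kg.
Tool frame: the origin (TCP) lies at the very end of the fingers, on their centre line; the grasp point (between the pads) lies manip.grip_point_offset behind it (manip.grip_point_offset is the distance from the TCP to the grasp point, in m); z points along the fingers, y is the line along which they close (so a half turn about z gives the same grasp; the last joint's range is limited). The gripper opens to 85 mm and grips with 20 to 120 N. Pads are 22 mm wide; open, the fingers measure 114 mm over their backs; the gripper's body (76 mm by 85 mm) begins 54 mm behind the grasp point. The pads swing forward as they close: fully open they stand 13 mm farther back than shut.
Start: joints at [-1.35, 0.276, 1.505, -0, 1.361, -0.121], TCP at [0.193, -0.542, 0.231] pointing down, gripper open.
Joint ranges: [-2.89, 2.89], [-0.75, 2.08], [0.22, 2.7], [-1.18, 4.32], [0.11, 2.71], [-2.7, 2.7]. Speed limits (rad/s): [2.57, 2.57, 3.14, 3.14, 3.14, 3.14].

## Interface

Orientations are given as a unit quaternion [w, x, y, z].
In Python, from rig import manip gives the robot as it stands.
- The arm moves only by the shell command python3 -m pendant 'ROWS' [FORCE]. ROWS is JSON, a list of rows, each an object of numbers: "jaw": the opening, from -1 (shut) to 1 (fully open); "tx", "ty", "tz": the shift along the world's x, y, z in cm; "ax", "ay", "az": the turn, a rotation vector about the world's x, y, z in degrees. In form: [{"jaw": .., "tx": .., "ty": .., "tz": .., "ax": .., "ay": .., "az": ..}, ...]. A call has 1 to 10 rows; each row is the pose to reach, as a shift and turn from the pose commanded when the call began; what a row does not reach only later rows make up. A row lasts 1/8 s, in which the tool goes at most 62.5 mm and 10.7 degrees, less where a joint would pass 70% of its speed; a pose out of reach is approached as far as the arm can. A call with a gripper value outside its range is refused whole. The fingers move at their own pace and stop on an object; FORCE is the grip in N (left out, the last holds). Time passes only in rows, so rows that repeat a pose let the fingers close. It gives the time, the measured TCP pose, the force, the opening and the grip force at its end, in the units of the state.
- manip.get_state(): the state, without advancing time (a new reading comes with each control period).
- manip.get_image(name): name is "scene" or "top" or "wrist"; returns a dict with "pixels" (420x560x3 uint8, blue, green, red), "depth" (420x560 float32, m along the optical axis (not along the pixel's ray), 0 where there is no reading), "fx", "fy", "cx", "cy" (pixels), "D" ([k1, k2, p1, p2, k3] as OpenCV has them; the pictures are not rectified), "pose" (4x4, takes a point from camera to world coordinates). Camera axes: x right, y down, z forward; pixel columns grow to the right and rows downward; lengths in m; the calibration is good to about 2 mm. A picture is of the moment at which its call begins.
- manip.sign_off(): hands the job in; it is judged then, once.
The state is a dict: "clock": time; "qpos": joint angles; "qd": joint speeds; "effort": joint torques, N m; "position": TCP position; "ee_rot": TCP orientation; "contact_force": force on the tool from outside, world axes, zero at the start; "moment": the same for the moment, N m; "width": finger opening in m; "gripper_force": force on a finger pad.
Only numpy, scipy, OpenCV 4.12 (cv2) and the standard library are available. Lean on these libraries where they do the work, as an engineer would, in place of code of your own. Each camera call takes 0.05 s, during which the arm holds its last target. There are 200 camera calls.

## Working session

There is one attempt and no reset: what is moved stays moved. The work goes in short steps, Python scripts to look and compute and a shell command to move; the robot and the scene stay as the last step left them, time stands still between calls to the robot, and variables do not carry over. Pictures are saved under pics/ and viewed, at most 10 in all, crops included, and the job is handed in when it is done.

```bash
mkdir -p pics
cat > h.py <<'E'
import numpy as np,cv2
from rig import manip
def get(n):
    return manip.get_image(n)
def pts(im):
    h,w=im['depth'].shape
    K=np.array([[im['fx'],0,im['cx']],[0,im['fy'],im['cy']],[0,0,1.]])
    u,v=np.meshgrid(np.arange(w),np.arange(h))
    r=cv2.undistortPoints(np.stack([u,v],-1).reshape(-1,1,2).astype(np.float64),K,np.array(im['D'])).reshape(h,w,2)
    d=im['depth'].astype(float)
    P=np.dstack([r*d[...,None],d])
    T=np.array(im['pose'])
    W=P@T[:3,:3].T+T[:3,3]
    rays=np.dstack([r,np.ones((h,w))])@T[:3,:3].T
    return W,rays,T[:3,3]
def onplane(rays,c,u,v,z):
    r=rays[int(round(v)),int(round(u))]; return c+r*(z-c[2])/r[2]
E
python3 - <<'E'
from h import *
print(manip.grip_point_offset, manip.get_state())
for n in ['scene','top']:
    im=get(n); cv2.imwrite(f'pics/{n}0.png',im['pixels']); np.save(f'{n}0.npy',im,allow_pickle=True); print(n,np.round(im['pose'],3).tolist(),im['fx'],(im['depth']>0).mean())
E
```

```text
0.0187 {'clock': 0.0, 'qpos': array([-1.35000764e+00,  2.76606636e-01,  1.50615806e+00,  2.18754062e-05,
        1.36070273e+00, -1.20977173e-01]), 'qd': array([-2.29202370e-03,  3.99237940e-04,  1.29059195e-05,  9.72244018e-04,
       -1.80141877e-05, -7.30029089e-04]), 'effort': array([ 6.55110780e-04, -4.16768861e+01, -2.45807433e+01,  1.14013699e-05,
        1.12571186e-02, -9.31084884e-06]), 'position': array([ 0.1926075 , -0.54120813,  0.23042315]), 'ee_rot': array([-9.36752767e-04,  9.85434963e-01,  1.70050152e-01, -3.60798171e-05]), 'contact_force': array([ 0.06415289, -0.40101832,  0.18350884]), 'moment': array([ 0.00018503,  0.01176091, -0.07822387]), 'gripper_force': 0.0, 'width': 0.08537739093145762}
scene [[-0.291, 0.7, -0.652, 1.218], [0.957, 0.207, -0.205, 0.225], [-0.008, -0.684, -0.73, 0.857], [0.0, 0.0, 0.0, 1.0]] 493.1441596515215 0.9963180272108844
top [[-0.003, -0.995, 0.103, 0.443], [-1.0, 0.001, -0.015, 0.024], [0.015, -0.103, -0.995, 1.384], [0.0, 0.0, 0.0, 1.0]] 487.5565668540697 0.9959481292517007
```

View pics/scene0.png

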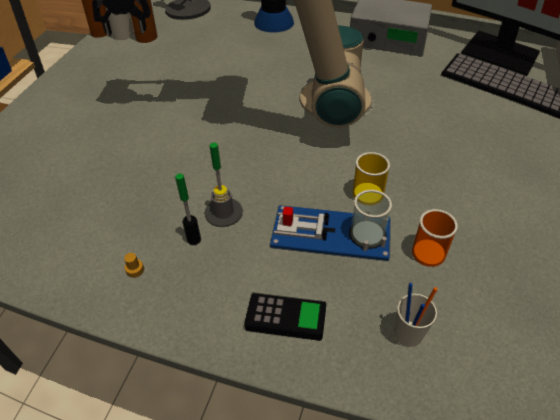

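View pics/top0.png

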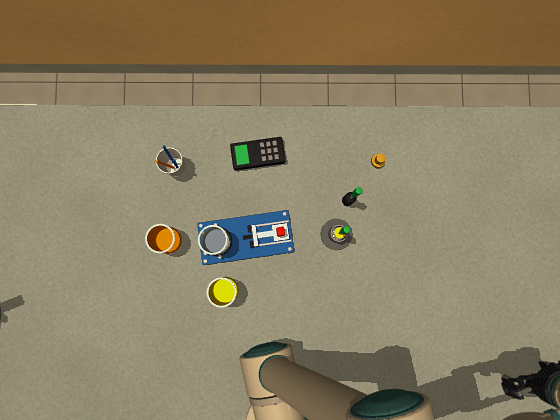

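Scene view: the red grip is at (288,215), the clear beaker at (370,220), the holder with the brush at (222,205), handle at (215,155). The black decoy is at (188,210). Top view: grip (281,232), beaker (214,241), holder (338,234), brush handle (346,230). Next I measure these.

Run:
```python
from h import *
for n in ['top','scene']:
    im=np.load(f'{n}0.npy',allow_pickle=True).item(); W,R,c=pts(im); hsv=cv2.cvtColor(im['pixels'],cv2.COLOR_BGR2HSV)
    H,S,V=cv2.split(hsv); v0,u0=np.mgrid[:420,:560]
    box=(lambda a,b,x,y:(u0>=a)&(u0<b)&(v0>=x)&(v0<y))
    B={'top':dict(red=(270,292,222,242),blue=(190,300,205,270),green=(335,356,222,245),rim=(194,234,220,262)),
       'scene':dict(red=(278,300,203,228),blue=(265,395,200,260),green=(207,225,140,172),rim=(350,393,190,215))}[n]
    def rep(k,m):
        P=W[m]; print(n,k,m.sum(),'px',u0[m].mean().round(1),v0[m].mean().round(1),'med',np.median(P,0).round(4),'min',np.percentile(P,2,axis=0).round(4),'max',np.percentile(P,98,axis=0).round(4))
    red=box(*B['red'])&((H<8)|(H>172))&(S>150); rep('red',red); rep('redtop',red&(abs(W[...,2]-.0645)<.004))
    g=box(*B['green'])&(H>45)&(H<80)&(S>120)&(V>40)
    rep('green',g)
    P=W[g]; 
    for lo,hi in [(.14,.16),(.16,.18),(.18,.2),(.2,.215)]:
        q=P[(P[:,2]>lo)&(P[:,2]<=hi)]
        if len(q): print('   z',lo,len(q),q.mean(0).round(4))
    bl=box(*B['blue'])&(H>100)&(H<125)&(S>150)&(abs(W[...,2]-.014)<.004); rep('blue',bl)
    r=cv2.minAreaRect(W[bl][:,:2].astype(np.float32)*1000); print('  rect mm',r)
    rim=box(*B['rim'])&(abs(W[...,2]-.114)<.006); rep('rim',rim)
    if rim.sum()>10: print('  circ',cv2.minEnclosingCircle(W[rim][:,:2].astype(np.float32)*1000))
    if n=='top':
        s=box(315,360,215,255)&(abs(W[...,2]-.060)<.005); 
        rep('sleeve',s); print(cv2.minEnclosingCircle(W[s][:,:2].astype(np.float32)*1000))
        s=box(315,360,215,255)&(abs(W[...,2]-.006)<.003)&(V<100); rep('disc',s); print(cv2.minEnclosingCircle(W[s][:,:2].astype(np.float32)*1000))
        for k,b in dict(black=(338,366,183,210),fit=(370,388,150,170),meter=(228,290,134,173),cup=(154,190,144,180),yel=(204,240,275,308),ora=(144,184,222,256)).items():
            rep(k,box(*b)&(W[...,2]>.02))
```

```text
top red 69 px 280.2 231.1 med [0.5261 0.0104 0.063 ] min [ 0.5153 -0.0006  0.0568] max [0.537  0.0202 0.0683]
top redtop 53 px 280.2 230.8 med [0.5261 0.0104 0.0635] min [ 5.153e-01 -4.000e-04  6.070e-02] max [0.537  0.0185 0.067 ]
top green 56 px 344.9 229.8 med [ 0.5197 -0.1458  0.2064] min [ 0.5132 -0.1551  0.1622] max [ 0.5291 -0.1403  0.2114]
   z 0.14 1 [ 0.5201 -0.1405  0.1547]
   z 0.16 6 [ 0.5183 -0.1422  0.1695]
   z 0.18 10 [ 0.5176 -0.1429  0.1895]
   z 0.2 39 [ 0.5213 -0.1484  0.2073]
top blue 1803 px 249.3 237.1 med [0.507  0.1025 0.0138] min [ 0.4458 -0.0181  0.0102] max [0.5776 0.2267 0.0177]
  rect mm ((512.6278686523438, 107.53872680664062), (117.79219818115234, 257.5977478027344), 8.039146423339844)
top rim 178 px 211.9 239.3 med [0.5024 0.1888 0.1138] min [0.4636 0.1491 0.1087] max [0.5387 0.2241 0.1189]
  circ ((501.6318054199219, 186.83139038085938), 38.723270416259766)
top sleeve 73 px 337.3 233.8 med [ 0.5153 -0.1423  0.0596] min [ 0.4988 -0.1719  0.055 ] max [ 0.5426 -0.1261  0.0648]
((521.1058349609375, -149.3765106201172), 24.011507034301758)
top disc 274 p
[... 1035 characters left out ...]
.5414 0.0216 0.0674]
scene green 189 px 214.8 155.5 med [ 0.5293 -0.1444  0.1856] min [ 0.5193 -0.1529  0.1501] max [ 0.5333 -0.1388  0.2104]
   z 0.14 30 [ 0.5298 -0.1447  0.1541]
   z 0.16 51 [ 0.5292 -0.1449  0.1701]
   z 0.18 50 [ 0.529  -0.1445  0.1901]
   z 0.2 56 [ 0.5261 -0.1459  0.2067]
scene blue 2280 px 329.1 236.6 med [0.5452 0.1127 0.0147] min [ 0.4608 -0.0106  0.0111] max [0.5858 0.2341 0.0176]
  rect mm ((516.594482421875, 109.3118896484375), (122.49703979492188, 255.95907592773438), 7.780684947967529)
scene rim 269 px 372.0 200.0 med [0.4858 0.1796 0.1149] min [0.4658 0.1511 0.1085] max [0.5369 0.2257 0.1181]
  circ ((503.0177307128906, 187.97398376464844), 40.30319595336914)
```

Results from the two views:

| Item | Value |
|---|---|
| Stand +x direction | (-0.138, 0.99) |
| Grip centre | (0.528, 0.011), top at z 0.064 |
| Nest | (0.503, 0.188) |
| Grip to nest | 178 mm, so the lock is at about 0.002 |
| Brush | (0.521, -0.147), upright, top at z 0.208 |

These agree with the given sizes. I'll push the grip from behind with shut fingers.

```bash
python3 -m pendant '[{"jaw":-1,"tx":34.1,"ty":51.5,"tz":1,"az":-11.6},{"jaw":-1,"tx":34.1,"ty":51.5,"tz":1,"az":-11.6},{"jaw":-1,"tx":34.1,"ty":51.5,"tz":1,"az":-11.6},{"jaw":-1,"tx":34.1,"ty":51.5,"tz":1,"az":-11.6},{"jaw":-1,"tx":34.1,"ty":51.5,"tz":1,"az":-11.6},{"jaw":-1,"tx":34.1,"ty":51.5,"tz":1,"az":-11.6},{"jaw":-1,"tx":34.1,"ty":51.5,"tz":1,"az":-11.6},{"jaw":-1,"tx":34.1,"ty":51.5,"tz":1,"az":-11.6},{"jaw":-1,"tx":34.1,"ty":51.5,"tz":1,"az":-11.6},{"jaw":-1,"tx":34.1,"ty":51.5,"tz":1,"az":-11.6}]' 40
```

```text
invalid input at $[0]: expected keys jaw, tx, ty, tz, ax, ay, az
```

```bash
python3 -m pendant '[{"jaw":-1,"tx":34.1,"ty":51.5,"tz":1,"ax":0,"ay":0,"az":-11.6},{"jaw":-1,"tx":34.1,"ty":51.5,"tz":1,"ax":0,"ay":0,"az":-11.6},{"jaw":-1,"tx":34.1,"ty":51.5,"tz":1,"ax":0,"ay":0,"az":-11.6},{"jaw":-1,"tx":34.1,"ty":51.5,"tz":1,"ax":0,"ay":0,"az":-11.6},{"jaw":-1,"tx":34.1,"ty":51.5,"tz":1,"ax":0,"ay":0,"az":-11.6},{"jaw":-1,"tx":34.1,"ty":51.5,"tz":1,"ax":0,"ay":0,"az":-11.6},{"jaw":-1,"tx":34.1,"ty":51.5,"tz":1,"ax":0,"ay":0,"az":-11.6},{"jaw":-1,"tx":34.1,"ty":51.5,"tz":1,"ax":0,"ay":0,"az":-11.6},{"jaw":-1,"tx":34.1,"ty":51.5,"tz":1,"ax":0,"ay":0,"az":-11.6},{"jaw":-1,"tx":34.1,"ty":51.5,"tz":1,"ax":0,"ay":0,"az":-11.6}]' 40
```

```text
clock: 1.35
position: [0.5345, -0.0246, 0.241]
ee_rot: [0.0, 0.998, 0.07, -0.0]
contact_force: [-0.1, -0.3, 0.0]
width: 0.0
gripper_force: 0.0
```

```bash
python3 -m pendant '[{"jaw":-1,"tx":0,"ty":-0.6,"tz":-6,"ax":0,"ay":0,"az":0},{"jaw":-1,"tx":0,"ty":-0.6,"tz":-12,"ax":0,"ay":0,"az":0},{"jaw":-1,"tx":0,"ty":-0.6,"tz":-16,"ax":0,"ay":0,"az":0},{"jaw":-1,"tx":0,"ty":-0.6,"tz":-19,"ax":0,"ay":0,"az":0},{"jaw":-1,"tx":0,"ty":-0.6,"tz":-20.5,"ax":0,"ay":0,"az":0},{"jaw":-1,"tx":0,"ty":-0.6,"tz":-20.5,"ax":0,"ay":0,"az":0},{"jaw":-1,"tx":0,"ty":-0.6,"tz":-20.5,"ax":0,"ay":0,"az":0}]'
python3 - <<'E'
from h import *
im=get('scene'); cv2.imwrite('pics/push0.png',cv2.resize(im['pixels'][130:290,180:420],(720,480)))
E
```

```text
clock: 2.22
position: [0.5348, -0.033, 0.0374]
ee_rot: [0.0, 0.998, 0.07, 0.001]
contact_force: [-0.2, -0.4, 1.0]
width: 0.0001
gripper_force: 0.0
```

View pics/push0.png

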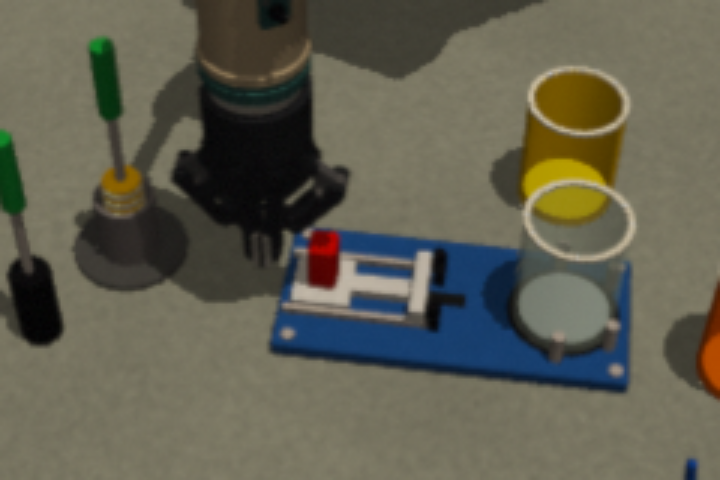

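The shut fingers are just behind the red grip, with the fingertips at (262,250) and the grip at (323,258) in the crop, and they line up with it. I push along the stand's +x.

```bash
python3 -m pendant '[{"jaw":-1,"tx":-0.14,"ty":1,"tz":0,"ax":0,"ay":0,"az":0},{"jaw":-1,"tx":-0.28,"ty":2,"tz":0,"ax":0,"ay":0,"az":0},{"jaw":-1,"tx":-0.42,"ty":3,"tz":0,"ax":0,"ay":0,"az":0},{"jaw":-1,"tx":-0.56,"ty":4,"tz":0,"ax":0,"ay":0,"az":0},{"jaw":-1,"tx":-0.7,"ty":5,"tz":0,"ax":0,"ay":0,"az":0},{"jaw":-1,"tx":-0.84,"ty":6,"tz":0,"ax":0,"ay":0,"az":0},{"jaw":-1,"tx":-0.95,"ty":6.8,"tz":0,"ax":0,"ay":0,"az":0},{"jaw":-1,"tx":-0.95,"ty":6.8,"tz":0,"ax":0,"ay":0,"az":0}]'
python3 -m pendant '[{"jaw":-1,"tx":-0.04,"ty":0.3,"tz":0,"ax":0,"ay":0,"az":0},{"jaw":-1,"tx":-0.07,"ty":0.5,"tz":0,"ax":0,"ay":0,"az":0},{"jaw":-1,"tx":-0.07,"ty":0.5,"tz":0,"ax":0,"ay":0,"az":0}]'
```

```text
clock: 3.28
position: [0.5236, 0.0365, 0.036]
ee_rot: [-0.001, 0.998, 0.07, -0.001]
contact_force: [0.1, 0.9, -0.5]
width: 0.0001
gripper_force: 0.0
clock: 3.65
position: [0.523, 0.0402, 0.036]
ee_rot: [-0.0, 0.998, 0.07, -0.001]
contact_force: [-0.1, -2.7, -1.8]
width: -0.0001
gripper_force: 1.1
```

```bash
python3 -m pendant '[{"jaw":-1,"tx":-0.04,"ty":0.3,"tz":0,"ax":0,"ay":0,"az":0},{"jaw":-1,"tx":-0.07,"ty":0.5,"tz":0,"ax":0,"ay":0,"az":0},{"jaw":-1,"tx":-0.07,"ty":0.5,"tz":0,"ax":0,"ay":0,"az":0}]'
python3 - <<'E'
from h import *
im=get('scene'); cv2.imwrite('pics/push1.png',cv2.resize(im['pixels'][130:290,180:420],(720,480)))
W,R,c=pts(im); hsv=cv2.cvtColor(im['pixels'],cv2.COLOR_BGR2HSV); H,S,V=cv2.split(hsv); v,u=np.mgrid[:420,:560]
m=((H<8)|(H>172))&(S>150)&(u>270)&(u<345)&(v>195)&(v<235)
P=W[m]; print(m.sum(),P.min(0),P.max(0),np.median(P,0))
E
```

```text
clock: 4.03
position: [0.5224, 0.0443, 0.036]
ee_rot: [0.001, 0.998, 0.07, -0.001]
contact_force: [-0.1, -7.5, -2.1]
width: -0.0002
gripper_force: 3.3
176 [0.48825997 0.05751094 0.01884243] [1.21838193 0.22501349 0.85706906] [0.53035608 0.07080027 0.06032538]
```

View pics/push1.png

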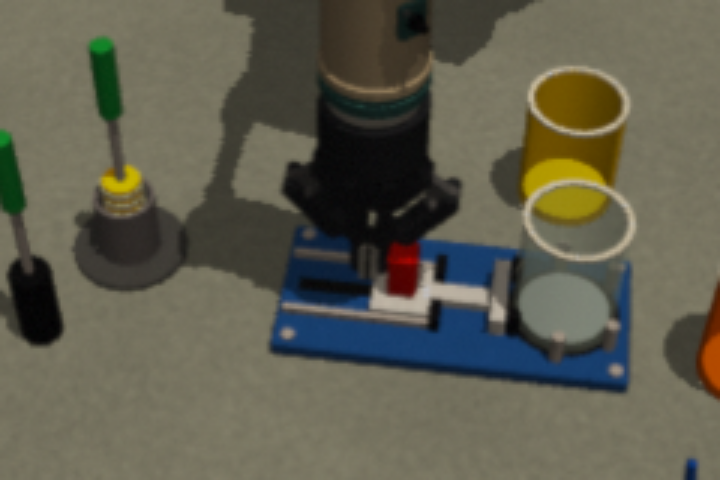

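The carriage is now against the front stops at (435,300), the pads are at the beaker (515,300), and the grip has moved about 57 mm. The force is rising, so one more nudge should confirm the end stop.

```bash
python3 -m pendant '[{"jaw":-1,"tx":-0.04,"ty":0.3,"tz":0,"ax":0,"ay":0,"az":0},{"jaw":-1,"tx":-0.05,"ty":0.4,"tz":0,"ax":0,"ay":0,"az":0},{"jaw":-1,"tx":-0.05,"ty":0.4,"tz":0,"ax":0,"ay":0,"az":0}]'
```

```text
clock: 4.45
position: [0.5225, 0.0444, 0.0361]
ee_rot: [0.004, 0.997, 0.072, -0.0]
contact_force: [-0.8, -19.5, -2.3]
width: 0.0004
gripper_force: 9.5
```

Force is 19.5 N with no motion, so the clamp is firmly at its stop. I back off, rise and go over the brush with the jaws open.

```bash
python3 -m pendant '[{"jaw":-1,"tx":0.2,"ty":-1.5,"tz":0,"ax":0,"ay":0,"az":0},{"jaw":-1,"tx":0.3,"ty":-2.2,"tz":0,"ax":0,"ay":0,"az":0},{"jaw":-1,"tx":0.3,"ty":-2.2,"tz":5,"ax":0,"ay":0,"az":0},{"jaw":-1,"tx":0.3,"ty":-2.2,"tz":11,"ax":0,"ay":0,"az":0},{"jaw":-1,"tx":0.3,"ty":-2.2,"tz":17,"ax":0,"ay":0,"az":0},{"jaw":1,"tx":0.3,"ty":-2.2,"tz":22,"ax":0,"ay":0,"az":0},{"jaw":1,"tx":0,"ty":-8,"tz":22,"ax":0,"ay":0,"az":0},{"jaw":1,"tx":0,"ty":-14,"tz":22,"ax":0,"ay":0,"az":0},{"jaw":1,"tx":-0.2,"ty":-19.7,"tz":22,"ax":0,"ay":0,"az":0},{"jaw":1,"tx":-0.2,"ty":-19.7,"tz":22,"ax":0,"ay":0,"az":0}]'
python3 -m pendant '[{"jaw":1,"tx":0,"ty":0,"tz":0,"ax":0,"ay":0,"az":0},{"jaw":1,"tx":0,"ty":0,"tz":0,"ax":0,"ay":0,"az":0}]'
python3 - <<'E'
from h import *
im=get('scene'); W,R,c=pts(im); H,S,V=cv2.split(cv2.cvtColor(im['pixels'],cv2.COLOR_BGR2HSV)); v,u=np.mgrid[:420,:560]
g=(u>205)&(u<230)&(v>135)&(v<180)&(H>45)&(H<80)&(S>120)
P=W[g]; print('green',g.sum(),P.mean(0),P[:,2].max())
m=((H<8)|(H>172))&(S>150)&(u>270)&(u<345)&(v>195)&(v<235)&(abs(W[...,2]-.045)<.025); print('red med',np.median(W[m],0))
m=((H<8)|(H>172))&(S>150)&(u>270)&(u<345)&(v>195)&(v<235)&(abs(W[...,2]-.0645)<.003); print('redtop',W[m].mean(0), W[m].min(0),W[m].max(0))
im=get('wrist'); cv2.imwrite('pics/w1.png',im['pixels'])
E
```

```text
clock: 5.7
position: [0.5204, -0.1509, 0.2562]
ee_rot: [0.0, 0.998, 0.067, 0.0]
contact_force: [0.1, 0.4, -0.4]
width: 0.0855
gripper_force: 0.0
clock: 5.95
position: [0.5204, -0.1461, 0.2564]
ee_rot: [-0.0, 0.998, 0.07, 0.0]
contact_force: [0.4, -0.4, -0.0]
width: 0.0854
gripper_force: 0.0
green 193 [ 0.53897411 -0.13941515  0.19408587] 0.857069056937494
red med [0.53009446 0.07093798 0.05871996]
redtop [0.52212596 0.06978751 0.06483902] [0.5081213  0.05936047 0.06156875] [0.53411049 0.07981338 0.06747772]
```

View pics/w1.png

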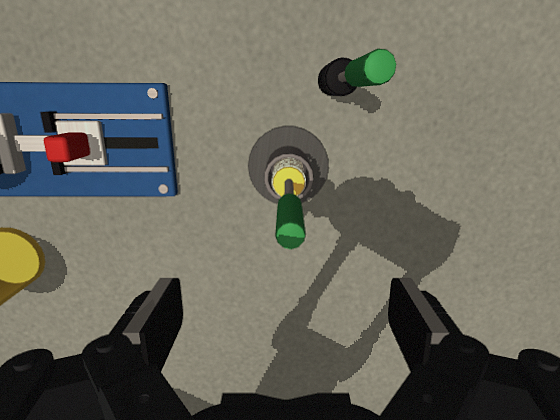

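The wrist view shows the green handle at (290,235), centred between the fingers at about u 287, and the grip is still home. Descend and grasp at mid-handle.

```bash
python3 -m pendant '[{"jaw":1,"tx":0.05,"ty":-0.1,"tz":-3,"ax":0,"ay":0,"az":0},{"jaw":1,"tx":0.05,"ty":-0.1,"tz":-6,"ax":0,"ay":0,"az":0},{"jaw":1,"tx":0.05,"ty":-0.1,"tz":-9,"ax":0,"ay":0,"az":0},{"jaw":1,"tx":0.05,"ty":-0.1,"tz":-9.7,"ax":0,"ay":0,"az":0},{"jaw":1,"tx":0.05,"ty":-0.1,"tz":-9.7,"ax":0,"ay":0,"az":0},{"jaw":-1,"tx":0.05,"ty":-0.1,"tz":-9.7,"ax":0,"ay":0,"az":0},{"jaw":-1,"tx":0.05,"ty":-0.1,"tz":-9.7,"ax":0,"ay":0,"az":0},{"jaw":-1,"tx":0.05,"ty":-0.1,"tz":-9.7,"ax":0,"ay":0,"az":0},{"jaw":-1,"tx":0.05,"ty":-0.1,"tz":-9.7,"ax":0,"ay":0,"az":0},{"jaw":-1,"tx":0.05,"ty":-0.1,"tz":-9.7,"ax":0,"ay":0,"az":0}]' 50
python3 -m pendant '[{"jaw":-1,"tx":0,"ty":0,"tz":0,"ax":0,"ay":0,"az":0},{"jaw":-1,"tx":0,"ty":0,"tz":0,"ax":0,"ay":0,"az":0}]'
```

```text
clock: 7.3
position: [0.5212, -0.1489, 0.1598]
ee_rot: [0.0, 0.998, 0.07, 0.0]
contact_force: [-0.6, -0.7, 3.4]
width: 0.0168
gripper_force: 48.7
clock: 7.55
position: [0.5212, -0.1489, 0.1598]
ee_rot: [0.0, 0.998, 0.07, 0.0]
contact_force: [-1.4, -0.2, 4.9]
width: 0.0165
gripper_force: 48.7
```

```bash
python3 -m pendant '[{"jaw":-1,"tx":0,"ty":0,"tz":1.5,"ax":0,"ay":0,"az":0},{"jaw":-1,"tx":0,"ty":0,"tz":4,"ax":0,"ay":0,"az":0},{"jaw":-1,"tx":0,"ty":0,"tz":7,"ax":0,"ay":0,"az":0},{"jaw":-1,"tx":0,"ty":0,"tz":10,"ax":0,"ay":0,"az":0},{"jaw":-1,"tx":0,"ty":0,"tz":13,"ax":0,"ay":0,"az":0},{"jaw":-1,"tx":0,"ty":0,"tz":15,"ax":0,"ay":0,"az":0},{"jaw":-1,"tx":0,"ty":0,"tz":15,"ax":0,"ay":0,"az":0},{"jaw":-1,"tx":0,"ty":0,"tz":15,"ax":0,"ay":0,"az":0}]'
python3 - <<'E'
from h import *
im=get('scene'); cv2.imwrite('pics/lift.png',im['pixels'])
W,R,c=pts(im); H,S,V=cv2.split(cv2.cvtColor(im['pixels'],cv2.COLOR_BGR2HSV)); v,u=np.mgrid[:420,:560]
m=(abs(W[...,0]-.52)<.04)&(abs(W[...,1]+.149)<.05)&(W[...,2]>.1)&(W[...,2]<.225)
for z in np.arange(.1,.23,.01):
    q=W[m&(abs(W[...,2]-z)<.005)]
    if len(q):print(round(z,3),len(q),q.mean(0).round(4),q.min(0).round(3),q.max(0).round(3))
E
```

```text
clock: 8.55
position: [0.5202, -0.1485, 0.3084]
ee_rot: [-0.0, 0.998, 0.07, -0.001]
contact_force: [0.0, -0.7, -1.4]
width: 0.017
gripper_force: 48.8
0.16 31 [ 0.5311 -0.1411  0.1626] [ 0.517 -0.161  0.158] [ 0.539 -0.131  0.165]
0.17 48 [ 0.5318 -0.1414  0.17  ] [ 0.512 -0.159  0.165] [ 0.538 -0.131  0.175]
0.18 57 [ 0.5328 -0.1414  0.1795] [ 0.521 -0.161  0.175] [ 0.541 -0.131  0.185]
0.19 61 [ 0.5315 -0.1418  0.1903] [ 0.516 -0.161  0.185] [ 0.538 -0.13   0.195]
0.2 51 [ 0.5318 -0.1422  0.1999] [ 0.516 -0.161  0.195] [ 0.539 -0.131  0.205]
0.21 63 [ 0.5316 -0.1415  0.2103] [ 0.515 -0.162  0.205] [ 0.539 -0.131  0.215]
0.22 61 [ 0.5321 -0.1427  0.2204] [ 0.518 -0.163  0.215] [ 0.539 -0.13   0.225]
```

View pics/lift.png

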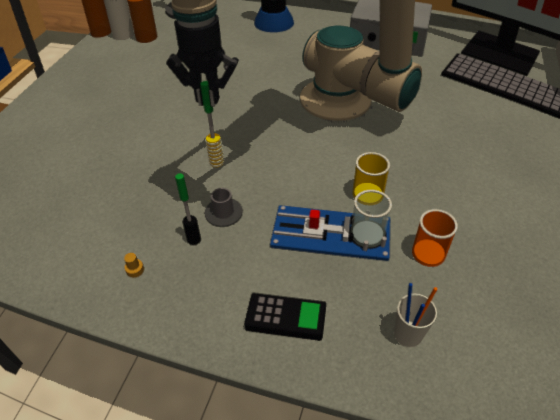

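The brush hangs vertically at (212,150) with its tip at z 0.157, which matches TCP minus 0.151. The holder is empty and the clamp is home. I carry it over the beaker.

```bash
python3 -m pendant '[{"jaw":-1,"tx":-0.3,"ty":4,"tz":0,"ax":0,"ay":0,"az":0},{"jaw":-1,"tx":-0.6,"ty":9,"tz":0,"ax":0,"ay":0,"az":0},{"jaw":-1,"tx":-0.9,"ty":14,"tz":0,"ax":0,"ay":0,"az":0},{"jaw":-1,"tx":-1.2,"ty":19,"tz":0,"ax":0,"ay":0,"az":0},{"jaw":-1,"tx":-1.5,"ty":24,"tz":0,"ax":0,"ay":0,"az":0},{"jaw":-1,"tx":-1.7,"ty":29,"tz":0,"ax":0,"ay":0,"az":0},{"jaw":-1,"tx":-1.9,"ty":32,"tz":0,"ax":0,"ay":0,"az":0},{"jaw":-1,"tx":-1.9,"ty":33.5,"tz":0,"ax":0,"ay":0,"az":0},{"jaw":-1,"tx":-1.9,"ty":33.5,"tz":0,"ax":0,"ay":0,"az":0},{"jaw":-1,"tx":-1.9,"ty":33.5,"tz":0,"ax":0,"ay":0,"az":0}]'
python3 - <<'E'
from h import *
im=get('scene'); cv2.imwrite('pics/over.png',cv2.resize(im['pixels'][60:260,280:480],(600,600)))
W,R,c=pts(im)
m=(abs(W[...,0]-.502)<.045)&(abs(W[...,1]-.187)<.04)&(W[...,2]>.14)&(W[...,2]<.2)
q=W[m];print(len(q),np.percentile(q,[2,50,98],axis=0).round(4))
E
```

```text
clock: 9.85
position: [0.5019, 0.185, 0.309]
ee_rot: [0.001, 0.998, 0.069, -0.0]
contact_force: [0.4, -0.3, -1.0]
width: 0.0172
gripper_force: 49.0
235 [[0.5044 0.171  0.1621]
 [0.5164 0.1864 0.1802]
 [0.521  0.2012 0.1983]]
```

View pics/over.png

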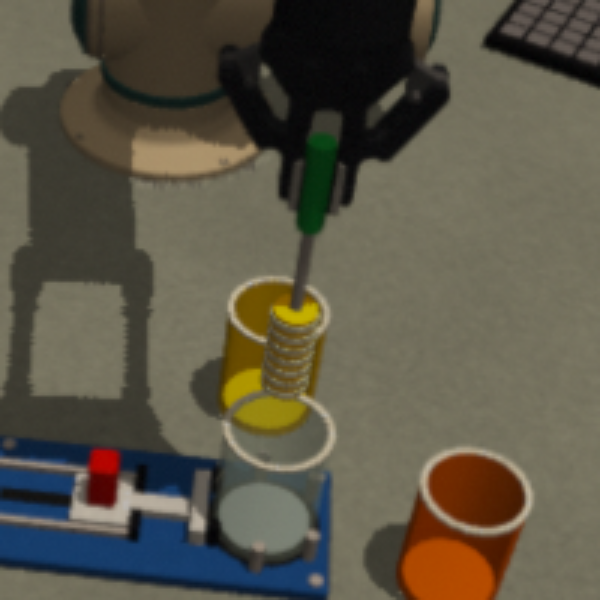

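The brush head is at (290,350) in the crop and sits above the beaker, measured centre y 0.186. The beaker rim is at (278,430). Now down to about 7 mm above the floor.

```bash
python3 -m pendant '[{"jaw":-1,"tx":-0.1,"ty":0.05,"tz":-2.5,"ax":0,"ay":0,"az":0},{"jaw":-1,"tx":-0.1,"ty":0.05,"tz":-5,"ax":0,"ay":0,"az":0},{"jaw":-1,"tx":-0.1,"ty":0.05,"tz":-7.5,"ax":0,"ay":0,"az":0},{"jaw":-1,"tx":-0.1,"ty":0.05,"tz":-10,"ax":0,"ay":0,"az":0},{"jaw":-1,"tx":-0.1,"ty":0.05,"tz":-12,"ax":0,"ay":0,"az":0},{"jaw":-1,"tx":-0.1,"ty":0.05,"tz":-13.2,"ax":0,"ay":0,"az":0},{"jaw":-1,"tx":-0.1,"ty":0.05,"tz":-13.2,"ax":0,"ay":0,"az":0},{"jaw":-1,"tx":-0.1,"ty":0.05,"tz":-13.2,"ax":0,"ay":0,"az":0}]'
python3 - <<'E'
from h import *
im=get('scene'); cv2.imwrite('pics/in.png',cv2.resize(im['pixels'][60:260,280:480],(600,600)))
E
```

```text
clock: 10.9
position: [0.5016, 0.1866, 0.1782]
ee_rot: [-0.0, 0.998, 0.069, 0.001]
contact_force: [0.5, 0.3, -0.9]
width: 0.0167
gripper_force: 49.0
```

View pics/in.png

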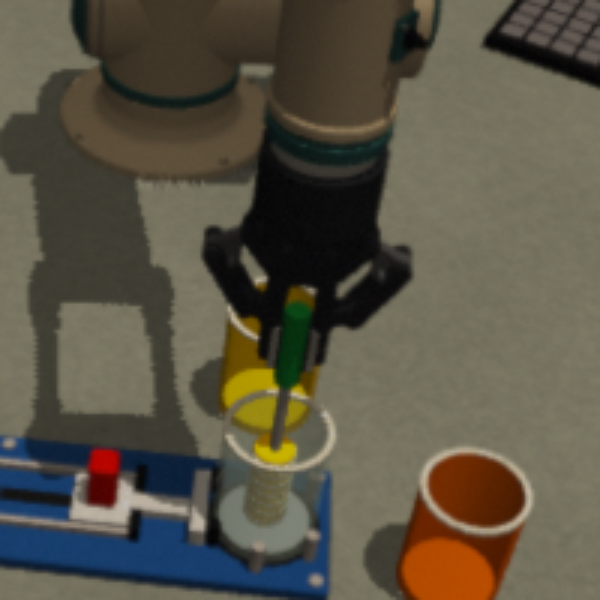

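The brush is inside the beaker with its head base at (262,520), clear of the walls, and about 8 mm above the floor by the kinematics. I go down a further 4 mm, then do the two strokes.

```bash
python3 -m pendant '[{"jaw":-1,"tx":0,"ty":0,"tz":-0.4,"ax":0,"ay":0,"az":0},{"jaw":-1,"tx":0,"ty":0,"tz":-0.4,"ax":0,"ay":0,"az":0},{"jaw":-1,"tx":0,"ty":0,"tz":-0.4,"ax":0,"ay":0,"az":0}]'
python3 -m pendant '[{"jaw":-1,"tx":0,"ty":0,"tz":2.5,"ax":0,"ay":0,"az":0},{"jaw":-1,"tx":0,"ty":0,"tz":5,"ax":0,"ay":0,"az":0},{"jaw":-1,"tx":0,"ty":0,"tz":5,"ax":0,"ay":0,"az":0},{"jaw":-1,"tx":0,"ty":0,"tz":5,"ax":0,"ay":0,"az":0},{"jaw":-1,"tx":0,"ty":0,"tz":5,"ax":0,"ay":0,"az":0}]'
python3 -m pendant '[{"jaw":-1,"tx":0,"ty":0,"tz":-2.5,"ax":0,"ay":0,"az":0},{"jaw":-1,"tx":0,"ty":0,"tz":-4.5,"ax":0,"ay":0,"az":0},{"jaw":-1,"tx":0,"ty":0,"tz":-5,"ax":0,"ay":0,"az":0},{"jaw":-1,"tx":0,"ty":0,"tz":-5,"ax":0,"ay":0,"az":0},{"jaw":-1,"tx":0,"ty":0,"tz":-5,"ax":0,"ay":0,"az":0}]'
python3 -m pendant '[{"jaw":-1,"tx":0,"ty":0,"tz":2.5,"ax":0,"ay":0,"az":0},{"jaw":-1,"tx":0,"ty":0,"tz":5,"ax":0,"ay":0,"az":0},{"jaw":-1,"tx":0,"ty":0,"tz":5,"ax":0,"ay":0,"az":0},{"jaw":-1,"tx":0,"ty":0,"tz":5,"ax":0,"ay":0,"az":0},{"jaw":-1,"tx":0,"ty":0,"tz":5,"ax":0,"ay":0,"az":0}]'
python3 -m pendant '[{"jaw":-1,"tx":0,"ty":0,"tz":-2.5,"ax":0,"ay":0,"az":0},{"jaw":-1,"tx":0,"ty":0,"tz":-4.5,"ax":0,"ay":0,"az":0},{"jaw":-1,"tx":0,"ty":0,"tz":-5,"ax":0,"ay":0,"az":0},{"jaw":-1,"tx":0,"ty":0,"tz":-5,"ax":0,"ay":0,"az":0},{"jaw":-1,"tx":0,"ty":0,"tz":-5,"ax":0,"ay":0,"az":0}]'
```

```text
clock: 11.32
position: [0.5008, 0.1868, 0.1734]
ee_rot: [0.0, 0.998, 0.07, 0.0]
contact_force: [-0.3, 0.6, 0.0]
width: 0.0169
gripper_force: 49.0
clock: 11.95
position: [0.5, 0.1865, 0.222]
ee_rot: [0.0, 0.998, 0.07, -0.001]
contact_force: [0.6, 0.6, -0.8]
width: 0.0169
gripper_force: 49.0
clock: 12.58
position: [0.5014, 0.1869, 0.1741]
ee_rot: [-0.0, 0.998, 0.07, 0.001]
contact_force: [0.2, -0.2, -0.3]
width: 0.0166
gripper_force: 49.0
clock: 13.2
position: [0.5001, 0.1866, 0.2222]
ee_rot: [0.0, 0.998, 0.07, -0.001]
contact_force: [0.4, -0.4, -0.7]
width: 0.0167
gripper_force: 49.0
clock: 13.82
position: [0.5014, 0.1869, 0.174]
ee_rot: [-0.0, 0.998, 0.07, 0.001]
contact_force: [0.8, -0.3, -1.5]
width: 0.0169
gripper_force: 49.0
```

```bash
python3 -m pendant '[{"jaw":-1,"tx":0,"ty":0,"tz":-0.15,"ax":0,"ay":0,"az":0},{"jaw":-1,"tx":0,"ty":0,"tz":-0.3,"ax":0,"ay":0,"az":0},{"jaw":-1,"tx":0,"ty":0,"tz":-0.3,"ax":0,"ay":0,"az":0}]' 20
python3 -m pendant '[{"jaw":-0.5,"tx":0,"ty":0,"tz":0,"ax":0,"ay":0,"az":0},{"jaw":-0.5,"tx":0,"ty":0,"tz":0,"ax":0,"ay":0,"az":0},{"jaw":0,"tx":0,"ty":0,"tz":0,"ax":0,"ay":0,"az":0},{"jaw":0.5,"tx":0,"ty":0,"tz":0,"ax":0,"ay":0,"az":0},{"jaw":1,"tx":0,"ty":0,"tz":0,"ax":0,"ay":0,"az":0},{"jaw":1,"tx":0,"ty":0,"tz":0,"ax":0,"ay":0,"az":0},{"jaw":1,"tx":0,"ty":0,"tz":0,"ax":0,"ay":0,"az":0},{"jaw":1,"tx":0,"ty":0,"tz":0,"ax":0,"ay":0,"az":0}]'
python3 - <<'E'
from h import *
im=get('scene'); cv2.imwrite('pics/rel.png',cv2.resize(im['pixels'][60:260,280:480],(600,600)))
E
```

```text
clock: 14.2
position: [0.5012, 0.1869, 0.1708]
ee_rot: [-0.0, 0.998, 0.07, 0.001]
contact_force: [-0.2, 0.3, 1.4]
width: 0.0168
gripper_force: 49.4
clock: 15.2
position: [0.5008, 0.1867, 0.1703]
ee_rot: [0.0, 0.998, 0.07, 0.0]
contact_force: [-0.4, -1.1, 0.6]
width: 0.0855
gripper_force: 0.0
```

View pics/rel.png

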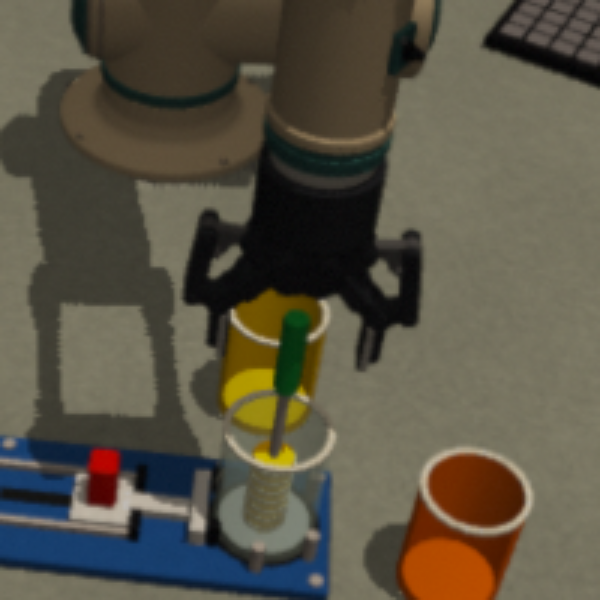

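The jaws are open. The brush stands upright on the beaker floor, with its head base at (262,525) and handle at (292,350), well between the fingers. I retreat straight up and check.

```bash
python3 -m pendant '[{"jaw":1,"tx":0,"ty":0,"tz":2,"ax":0,"ay":0,"az":0},{"jaw":1,"tx":0,"ty":0,"tz":5,"ax":0,"ay":0,"az":0},{"jaw":1,"tx":0,"ty":0,"tz":9,"ax":0,"ay":0,"az":0},{"jaw":1,"tx":0,"ty":0,"tz":13,"ax":0,"ay":0,"az":0},{"jaw":1,"tx":0,"ty":0,"tz":16,"ax":0,"ay":0,"az":0},{"jaw":1,"tx":0,"ty":0,"tz":16,"ax":0,"ay":0,"az":0},{"jaw":1,"tx":0,"ty":0,"tz":16,"ax":0,"ay":0,"az":0},{"jaw":1,"tx":0,"ty":0,"tz":16,"ax":0,"ay":0,"az":0}]'
python3 - <<'E'
from h import *
im=get('scene'); cv2.imwrite('pics/end.png',im['pixels'])
W,R,c=pts(im); H,S,V=cv2.split(cv2.cvtColor(im['pixels'],cv2.COLOR_BGR2HSV)); v,u=np.mgrid[:420,:560]
m=((H<8)|(H>172))&(S>150)&(u>270)&(u<345)&(v>195)&(v<235)&(abs(W[...,2]-.0645)<.003); print('redtop',W[m].mean(0))
g=(u>365)&(u<390)&(v>150)&(v<195)&(H>45)&(H<80)&(S>120)&(W[...,2]<.25); print('handle',g.sum(),W[g].mean(0),W[g][:,2].max())
E
```

```text
clock: 16.25
position: [0.5001, 0.1865, 0.3286]
ee_rot: [0.0, 0.998, 0.07, -0.002]
contact_force: [-0.9, 0.1, 0.5]
width: 0.0858
gripper_force: 0.0
redtop [0.52241051 0.06963926 0.06496248]
handle 223 [0.50925355 0.18809918 0.19542707] 0.22258954234236483
```

View pics/end.png

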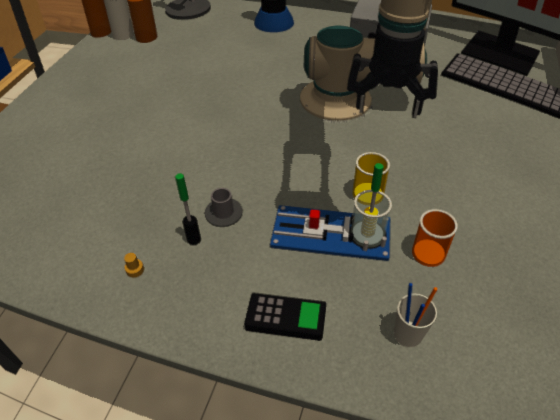

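The brush stands in the beaker with its handle at (376,180), the clamp is home at (314,218), the bystanders have not moved, and the robot is clear.

```bash
python3 -c "
from rig import manip
print(manip.sign_off())"
```

```text
the job is handed in; nothing more can be done
None
```

The job is handed in, though no verdict came back: the clamp is home at its end stop, both scrub strokes are done, and the brush stands upright in the beaker with the beaker in its nest and the bystanders where they started.

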